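# Set the onigiri press one size up and press it

## Robot

A 7-joint arm with a two-finger parallel gripper is mounted at the origin on the work surface. World frame = base frame: x ahead of the robot, y to its left, z up, the work surface at z = 0. Lengths are in m, angles in rad, forces in N, time in s.
With the tool pointing down it reaches from about 0.4 to 0.85 m from the base axis. Payload 4.5 kg.
Tool frame: the origin (TCP) lies between the finger pads; the fingertips stand r.finger_overhang ahead of it and the grasp point (between the pads) lies 8 mm behind it (r.finger_overhang is the distance from the TCP to the fingertips, in m); z points along the fingers, x is the direction in which the jaws open and shut, and the axes are right-handed (so a half turn about z gives the same grasp; the last joint's range is limited). The gripper opens to 88 mm and grips with 3 to 60 N. Pads are 18 mm wide; open, the fingers measure 123 mm over their backs; the gripper's body (75 mm by 187 mm) begins 45 mm behind the grasp point.
Start: joints at [1.167, 0.689, -0.195, 1.565, 0.157, 0.902, -0.215], TCP at [0.265, -0.566, 0.25] pointing down, gripper open.
Joint ranges: [-3.01, 3.01], [-0.46, 2.08], [-1.47, 1.51], [0.13, 2.56], [-1, 4.14], [0.04, 2.09], [-2.66, 2.66]. Speed limits (rad/s): [2.57, 2.57, 3.14, 3.14, 3.14, 3.14, 3.14].

## Interface

Orientations are given as a unit quaternion [x, y, z, w].
In Python, from plant import r gives the robot as it stands.
- The arm moves only by the tool move_arm, never from a script. Its argument "targets" is a list that holds one entry, the list of rows, each a list of 7 numbers: the turn, a rotation vector about the world's x, y, z in rad, then the shift along the world's x, y, z in m, then the opening, from 0 (shut) to 1 (fully open). A call has 1 to 5 rows; each row shifts and turns the pose as measured when the row begins; what a row does not reach is not made up. A row lasts 1/10 s, in which the tool goes at most 50 mm and 8.59 degrees, less where a joint would pass 70% of its speed; a pose out of reach is approached as far as the arm can. A call with a gripper value outside its range is refused whole. The fingers move at their own pace and stop on an object; "force" is the grip in N (left out, the last holds). Time passes only in rows, so rows that do not move let the fingers close. It gives the time, the measured TCP pose, the force and the opening at its end, in the units of the state.
- r.get_state(): the state, without advancing time (a new reading comes with each control period).
- r.snapshot(name): name is "scene" or "side" or "wrist"; returns a dict with "frame" (420x560x3 uint8, red, green, blue), "K" (3x3 intrinsics, pixels), "D" ([k1, k2, p1, p2, k3] as OpenCV has them; the pictures are not rectified), "T" (4x4, takes a point from camera to world coordinates). Camera axes: x right, y up, looking along -z (the intrinsics and any distortion apply to the point x, -y, -z); pixel columns grow to the right and rows downward; lengths in m; the calibration is good to about 2 mm. A picture is of the moment at which its call begins. There is no depth.
- r.finish_job(): hands the job in, once; it reports no verdict.
Trained networks look in a picture, given as the dict that the camera call returned (one of the last four; its "shot" number tells which), for a name from the list of things; names that differ only in an ending like _2 or _b are one class to them, and where a whole thing is asked for, a point or a joint stands for the part that bears it (a point fixed in the world has none). Each returns a list of dicts, best first, with "score" (0 to 1); they miss things now and then, are a little off and sometimes report something else, mostly with a low value. They report only what shows in the picture. A call takes as long as a camera call.
- r.find_in(picture, query): "centre" ([row, column] in pixels, amid what is visible of it).
The state is a dict: "clock": time; "q": joint angles; "qd": joint speeds; "joint_torque": joint torques, N m; "tool_pos": TCP position; "eef_rot": TCP orientation; "contact_force": force on the tool from outside, world axes, zero at the start; "moment": the same for the moment, N m; "opening": opening from 0.0 (shut) to 1.0 (fully open).
Only numpy, scipy, OpenCV 4.12 (cv2) and the standard library are available. Lean on these libraries where they do the work, as an engineer would, in place of code of your own. Each camera call takes 0.05 s, during which the arm holds its last target. There are 200 camera calls.

## Task

Set the onigiri press one size up with a fingertip: the knurled portion wheel is too wide to pinch, so drag it round by friction on its flat top, clockwise seen from above, from small until it clicks into the next position, medium, and no further. Then press the round plunger button on the triangular mould all the way down and let it spring back up. Lift nothing, and leave the other things on the counter where they are.

Things in the scene. Friction and masses are not known exactly. Their poses are not given: they have to be found in the camera images.
- press: the onigiri press, white plastic, fixed: base 136 mm (own x) by 256 mm (own y), deck 48 mm above the counter; origin on the counter under its centre, z up. On the deck: the portion wheel (axis at own y -70 mm) and a triangular mould tower (own y +72 mm, 100 mm across, top 98 mm high) carrying the plunger. Three raised triangles beside the wheel on the -x side mark small, medium, large
- wheel (a joint): angle of the portion wheel in rad, growing clockwise seen from above. Sprung clicks at 0 (small), 0.6 (medium) and 1.2 (large); it starts in the one at 0. Left between clicks it snaps into one: the tipping points are near 0.3 and 0.9. Passing a hump takes up to about 0.05 N m
- wheel_top (a point): centre of the wheel's flat top, on its axis, 73 mm above the counter, z up. A grey knurled disc, 92 mm across, 15 mm thick, with a white pointer line on top. A fingertip resting on the top 25 to 40 mm from the axis turns it by friction. It sits on a soft spring: sinks 1 mm per 1.5 N after the first 0.5 to 1 N, 4 mm at most, and still turns when sunk
- plunger (a joint): how far the plunger button is pressed, in m: 0 up, 0.010 fully down on its stop. It springs back when let go; about 1 N starts it and 6 N takes it fully down
- plunger_top (a point): centre of the flat top of the plunger button, a grey disc 30 mm across and 12 mm thick, 122 mm above the counter when up; it moves straight down; z up
- bento: square open cedar bento box, 170 x 170 x 55 mm, one partition; origin under its centre; a bystander, loose, leave it alone
- tongs: steel kitchen tongs lying flat, 240 mm long, 60 mm wide at the jaws, 22 mm high; origin on the counter at mid-length; a bystander, loose, leave it alone
- ramekin: white ceramic ramekin, 80 mm across, 42 mm high; origin under its centre; a bystander, loose, leave it alone
- soy: amber glass bottle, 56 mm across, 150 mm high; origin under its centre; a bystander, loose, leave it alone
- paddle: wooden rice paddle lying flat, 205 mm long, 68 mm wide, 8 mm high; origin on its underside, 94 mm from the blade's end; a bystander, loose, leave it alone
- sesame: small glass jar with steel lid, 52 mm across, 75 mm high; origin under its centre; a bystander, loose, leave it alone
- saucer: white ceramic saucer, 100 mm across, 18 mm high; origin under its centre; a bystander, loose, leave it alone

How it is judged:
On the way, in this order (a step that is already met when the one before it is completed fails the run):
1. the portion wheel is turned one click, into the medium detent (value of joint wheel between 0.5 and 0.7 rad), for 0.3 s.
2. the plunger is pressed all the way down with the wheel at medium (all of step 1 and value of joint plunger above 0.0085 m), for 0.05 s.
At the end, for the whole second after the job is handed in: The wheel rests in the medium click (0.6 rad, within 0.06) and the plunger is up again (within 2 mm). On the way the plunger was pressed at least 8.5 of its 10 mm, after the wheel had been at medium (value of joint wheel between 0.54 and 0.66 rad and velocity of joint wheel between -0.05 and 0.05 rad/s and value of joint plunger below 0.002 m); the robot touches nothing.
It fails at once if the wheel is turned past medium towards large (beyond 0.9 rad) (value of joint wheel above 0.9 rad).
It fails at once if the plunger is pressed (over 5 mm) before the wheel is at medium (value of joint plunger above 0.005 m and value of joint wheel below 0.4 rad).
It fails at once if a bystander is shifted or lifted by more than 20 mm (distance of any of bento, tongs, ramekin, soy, paddle, sesame, saucer from where it was at the start of the episode above 0.02 m).
It also fails if it takes over 35 s, if anything falls off the work surface, if the arm or the gripper's body presses on something with over 40 N, if the wrist force passes 120 N, or if a joint passes its speed limit or range.

## Working session

There is one attempt and no reset: what is moved stays moved. The work goes in short steps, Python scripts to look and compute and a tool call to move; the robot and the scene stay as the last step left them, time stands still between calls to the robot, and variables do not carry over. Pictures are saved under pics/ and viewed, about 8 in all and at most 12, crops included, and the job is handed in when it is done.

Besides the shell and the picture viewer there is one more tool, called after "Call:" as name([rows], argument=value, ...), one row to a line, values as JSON. move_arm: Moves the arm, as the interface text tells. Its arguments: {"type":"object","properties":{"targets":{"type":"array","items":{"type":"array","items":{"type":"array","items":{"type":"number"}}}},"force":{"type":"number"}},"required":["targets"]}

```bash
mkdir -p pics
cat > h.py <<'E'
import numpy as np, cv2
from plant import r
def ray(s,rc):
    u=cv2.undistortPoints(np.array([[[rc[1],rc[0]]]],float),np.array(s["K"]),np.array(s["D"]))[0,0]
    T=np.array(s["T"]); return T[:3,3],T[:3,:3]@np.array([u[0],-u[1],-1.])
def atz(s,rc,z):
    o,d=ray(s,rc); return (o+d*(z-o[2])/d[2])[:3]
def proj(s,p):
    T=np.array(s["T"]); c=T[:3,:3].T@(np.array(p)-T[:3,3]); c=c*[1,-1,-1]
    u=cv2.projectPoints(c.reshape(1,1,3),np.zeros(3),np.zeros(3),np.array(s["K"]),np.array(s["D"]))[0][0,0]
    return u[::-1]
def save(s,n): cv2.imwrite(f"pics/{n}.png",cv2.cvtColor(np.array(s["frame"]),cv2.COLOR_RGB2BGR))
E
python3 - <<'E'
from h import *
st=r.get_state(); print(st["clock"],st["tool_pos"],st["eef_rot"],st["contact_force"],r.finger_overhang)
zs={"wheel_top":.073,"plunger_top":.122,"press":.048}
for n in("scene","side","wrist"):
    s=r.snapshot(n); save(s,n+"0"); print(n,np.round(np.array(s["T"])[:3,3],3))
    for q,z in zs.items():
        for f in r.find_in(s,q)[:2]: print(q,np.round(f["centre"],1),round(f["score"],2),np.round(atz(s,f["centre"],z),3))
E
```

```text
0.0 [ 0.26463708 -0.56552018  0.24890831] [ 8.43795236e-01 -5.36664471e-01 -8.12976653e-04 -4.29987712e-04] [-0.41130604 -0.46617996  0.64393394] 0.011
scene [ 0.927 -0.674  1.406]
wheel_top [246.3 288.4] 0.91 [ 0.569 -0.075  0.073]
wheel_top [276.2 181.2] 0.36 [ 0.364 -0.324  0.073]
plunger_top [197.7 279.5] 0.38 [0.471 0.027 0.122]
press [230.6 281.4] 0.96 [ 0.515 -0.03   0.048]
side [0.312 0.756 0.919]
wheel_top [197.4 263.9] 0.93 [ 0.569 -0.072  0.073]
plunger_top [221.1 293.6] 0.65 [0.456 0.039 0.122]
press [225.6 277.6] 0.75 [0.508 0.001 0.048]
wrist [ 0.338 -0.531  0.385]
wheel_top [10.4 54.8] 0.19 [ 0.321 -0.353  0.073]
```

View pics/scene0.png

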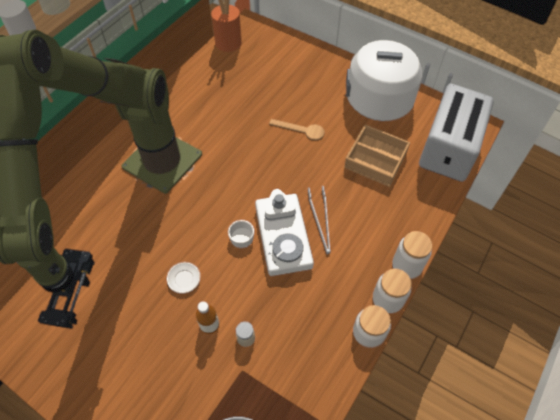

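View pics/side0.png

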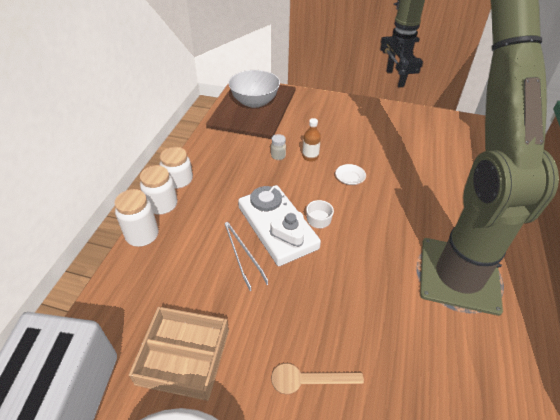

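The scene view shows the press centred near pixel (row 232, col 283), with the wheel at (246, 288) and the plunger at (198, 279). In the side view the wheel is at (198, 265) and the plunger at (219, 291). The two cameras agree on the wheel at about (0.569, -0.074). The plunger is at about (0.465, 0.033), and their spacing of about 146 mm fits the 142 mm given.

I'll straddle the wheel axis with both fingertips at a radius of about 35 mm and turn the tool about z.

Call:
move_arm([
  [[0,0,0,0.02,0.033,0,0.6],[0,0,0,0.027,0.042,0,0.6],[0,0,0,0.027,0.042,0,0.6],[0,0,0,0.027,0.042,0,0.6],[0,0,0,0.027,0.042,0,0.6]],
], force=20)

```text
clock: 1.1
tool_pos: [0.3885, -0.3686, 0.2497]
eef_rot: [0.839, -0.545, 0.002, 0.004]
contact_force: [0.6, -1.0, 1.4]
opening: 0.601
```

Call:
move_arm([
  [[0,0,0,0.027,0.042,0,0.6],[0,0,0,0.027,0.042,0,0.6],[0,0,0,0.027,0.042,0,0.6],[0,0,0,0.027,0.042,0,0.6],[0,0,0,0.027,0.042,0,0.6]],
])

```text
clock: 1.6
tool_pos: [0.5233, -0.1577, 0.251]
eef_rot: [0.839, -0.545, 0.003, 0.003]
contact_force: [0.5, -1.4, -0.0]
opening: 0.606
```

Call:
move_arm([
  [[0,0,0,0.023,0.042,-0.01,0.6],[0,0,0,0.02,0.035,-0.02,0.6],[0,0,0,0.003,0.007,-0.02,0.6],[0,0,0,0,0,0,0.6]],
])

```text
clock: 2.0
tool_pos: [0.5759, -0.0603, 0.2012]
eef_rot: [0.842, -0.539, 0.006, -0.001]
contact_force: [-0.5, -0.3, 0.2]
opening: 0.602
```

Run:
```python
from h import *
s=r.snapshot("wrist"); save(s,"w1"); st=r.get_state(); print(st["clock"],st["tool_pos"],st["contact_force"],st["moment"])
for q,z in {"wheel_top":.073,"plunger_top":.122}.items():
    for f in r.find_in(s,q)[:2]: print(q,np.round(f["centre"],1),round(f["score"],2),np.round(atz(s,f["centre"],z),4))
print(proj(s,[.569,-.074,.073]),proj(s,[.465,.033,.122]))
```

```text
2.05 [ 0.57670136 -0.06058713  0.20257936] [ 0.46922737  1.1722968  -0.63768095] [ 0.00904567 -0.02067481  0.00132901]
wheel_top [219.4 289.3] 0.8 [ 0.5716 -0.074   0.073 ]
plunger_top [292.8  99.6] 0.79 [0.4862 0.0281 0.122 ]
[222.27004977 287.91490433] [315.44964544  83.38283564]
```

View pics/w1.png

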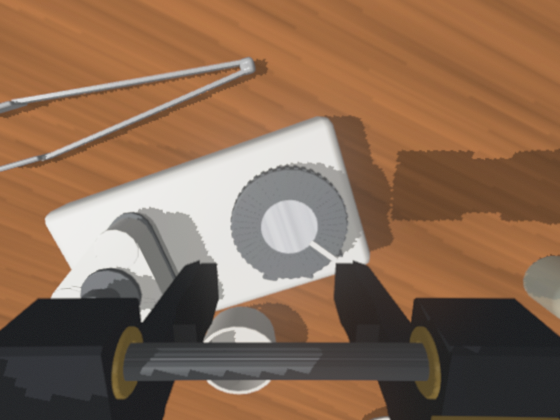

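The wrist view shows the wheel disc centred near (row 223, col 289), with its pointer running to (262, 340). The plunger button is at about (285, 110). The wheel estimates agree at (0.570, -0.074), so I'll centre the tool there and go down.

Call:
move_arm([
  [[0,0,0,-0.004,-0.01,-0.03,0.55],[0,0,0,-0.002,-0.004,-0.035,0.55],[0,0,0,0,0,-0.03,0.55],[0,0,0,0,0,-0.008,0.55],[0,0,0,0,0,0,0.55]],
])

```text
clock: 2.65
tool_pos: [0.5734, -0.0893, 0.1061]
eef_rot: [0.837, -0.547, 0.016, -0.003]
contact_force: [-0.8, 0.7, -0.3]
opening: 0.549
```

Run:
```python
from h import *
from scipy.spatial.transform import Rotation as R
st=r.get_state(); print(st["clock"],st["tool_pos"],st["eef_rot"],st["contact_force"],st["moment"])
print(R.from_quat(st["eef_rot"]).as_matrix().round(3))
s=r.snapshot("wrist"); save(s,"w2")
for q,z in {"wheel_top":.073,"plunger_top":.122}.items():
    for f in r.find_in(s,q)[:2]: print(q,np.round(f["centre"],1),round(f["score"],2),np.round(atz(s,f["centre"],z),4))
```

```text
2.65 [ 0.57335797 -0.08931439  0.1061419 ] [ 0.83689528 -0.54713525  0.01557112 -0.00261616] [-0.82727682  0.74995189 -0.33074062] [-0.04918626  0.02752886 -0.05400917]
[[ 0.401 -0.916  0.029]
 [-0.916 -0.401 -0.013]
 [ 0.023 -0.021 -1.   ]]
wheel_top [247.2 256.5] 0.73 [ 0.5769 -0.0771  0.073 ]
plunger_top [231.  208.6] 0.32 [ 0.5951 -0.0525  0.122 ]
```

View pics/w2.png

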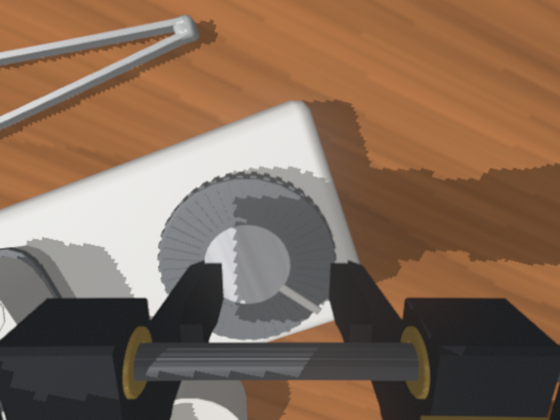

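Run:
```python
from h import *
s=r.snapshot("wrist")
print(r.get_state()["tool_pos"])
for rc in [(264,247.5),(258,248),(264,205),(264,290),(171,248),(340,248),(258,158),(258,337),(312,320)]: print(rc,atz(s,rc,.073).round(4))
print(proj(s,[.570,-.074,.073]))
sc=r.snapshot("scene"); sd=r.snapshot("side")
for n,x in(("sc",sc),("sd",sd)):
  save(x,n+"1")
  f=r.find_in(x,"wheel_top"); print(n,[(np.round(a["centre"],1),atz(x,a["centre"],.073).round(4)) for a in f[:1]])
```

```text
[ 0.57475554 -0.08792452  0.10754348]
(264, 247.5) [ 0.5672 -0.0756  0.073 ]
(258, 248) [ 0.5704 -0.0745  0.073 ]
(264, 205) [ 0.5586 -0.0554  0.073 ]
(264, 290) [ 0.5759 -0.0959  0.073 ]
(171, 248) [ 0.6124 -0.0572  0.073 ]
(340, 248) [ 0.525  -0.0934  0.073 ]
(258, 158) [ 0.5525 -0.0322  0.073 ]
(258, 337) [ 0.5886 -0.117   0.073 ]
(312, 320) [ 0.5564 -0.1227  0.073 ]
[258.35056837 246.69807191]
sc [(array([242.8, 299.1]), array([ 0.5889, -0.0484,  0.073 ]))]
sd [(array([200.9, 264.9]), array([ 0.5624, -0.0594,  0.073 ]))]
```

The wheel axis is at (0.569, -0.075), and its diameter measures 93 to 94 mm, which fits. The pointer is at about -105°, so medium should be near -139°. I'll fix the tilt and the xy error, then descend.

Call:
move_arm([
  [[0.013,0.029,0,-0.006,0.013,0,0.55],[0,0,0,0,0,0,0.55]],
])

```text
clock: 3.25
tool_pos: [0.5685, -0.074, 0.1076]
eef_rot: [0.838, -0.546, 0.001, -0.001]
contact_force: [0.3, 0.1, -0.1]
opening: 0.552
```

```bash
cat > st.py <<'E'
from h import *
from scipy.spatial.transform import Rotation as R
st=r.get_state(); M=R.from_quat(st["eef_rot"]).as_matrix()
print(round(st["clock"],2),np.round(st["tool_pos"],4),"z",M[:,2].round(3),"yaw",round(float(np.arctan2(M[1,0],M[0,0])),3),"F",np.round(st["contact_force"],1),"M",np.round(st["moment"],3))
E
python3 st.py
```

```text
3.25 [ 0.5685 -0.074   0.1076] z [ 0.003  0.002 -1.   ] yaw -1.155 F [ 0.3  0.1 -0.1] M [ 0.012 -0.011 -0.011]
```

Centred and upright. Next I'll go down in small steps until it touches.

Call:
move_arm([
  [[0,0,0,0,0,-0.015,0.55],[0,0,0,0,0,-0.006,0.55],[0,0,0,0,0,-0.003,0.55]],
])

```text
clock: 3.55
tool_pos: [0.57, -0.0749, 0.0842]
eef_rot: [0.838, -0.546, 0.003, -0.002]
contact_force: [-0.3, 0.6, 0.8]
opening: 0.555
```

```bash
python3 st.py
```

```text
3.55 [ 0.57   -0.0749  0.0842] z [ 0.007  0.    -1.   ] yaw -1.155 F [-0.3  0.6  0.8] M [ 0.12   0.023 -0.014]
```

Call:
move_arm([
  [[0,0,0,0,0,-0.003,0.55],[0,0,0,0,0,-0.001,0.55]],
])

```text
clock: 3.75
tool_pos: [0.57, -0.0749, 0.0807]
eef_rot: [0.838, -0.546, 0.003, -0.002]
contact_force: [-1.1, 0.5, 6.3]
opening: 0.555
```

```bash
python3 st.py
```

```text
3.75 [ 0.57   -0.0749  0.0807] z [ 0.007 -0.    -1.   ] yaw -1.155 F [-1.1  0.5  6.3] M [0.267 0.416 0.005]
```

The force is 6.3 N, so there is good contact. I'll start turning clockwise.

Call:
move_arm([
  [[0,0,-0.08,0,0,0,0.55],[0,0,-0.08,0,0,0,0.55],[0,0,-0.08,0,0,0,0.55]],
])

```text
clock: 4.05
tool_pos: [0.5705, -0.076, 0.0826]
eef_rot: [0.764, -0.646, 0.004, -0.002]
contact_force: [-0.1, -0.2, 3.1]
opening: 0.549
```

```bash
python3 st.py
```

```text
4.05 [ 0.5705 -0.076   0.0826] z [ 0.009 -0.003 -1.   ] yaw -1.404 F [-0.1 -0.2  3.1] M [0.074 0.272 0.05 ]
```

Call:
move_arm([
  [[0,0,0,0,0.001,-0.003,0.55],[0,0,-0.08,0,0,-0.001,0.55],[0,0,-0.08,0,0,-0.001,0.55]],
])

```text
clock: 4.35
tool_pos: [0.5708, -0.0766, 0.0804]
eef_rot: [0.708, -0.706, 0.006, -0.001]
contact_force: [-3.0, -0.3, 9.4]
opening: 0.548
```

```bash
python3 st.py
```

```text
4.35 [ 0.5708 -0.0766  0.0804] z [ 0.01  -0.006 -1.   ] yaw -1.567 F [-3.  -0.3  9.4] M [ 0.241  0.555 -0.064]
```

Mz has changed sign, which suggests the wheel is past the hump. I'll finish the turn to about 0.6 rad in total.

Call:
move_arm([
  [[0,0,-0.08,0,0.001,0,0.55],[0,0,-0.08,0,0,0,0.55],[0,0,0,0,0,0,0.55]],
])

```text
clock: 4.65
tool_pos: [0.5719, -0.0775, 0.0824]
eef_rot: [-0.648, 0.762, -0.008, 0.001]
contact_force: [0.3, 0.6, 4.0]
opening: 0.55
```

```bash
python3 st.py
```

```text
4.65 [ 0.5719 -0.0775  0.0824] z [ 0.012 -0.011 -1.   ] yaw -1.732 F [0.3 0.6 4. ] M [ 0.262  0.224 -0.015]
```

Total tool turn is 0.577 rad and Mz is near zero. I'll lift straight up and look.

Call:
move_arm([
  [[0,0,0,0,0,0.01,0.55],[0,0,0,0,0,0.03,0.5],[0,0,0,0,0,0.04,0.3],[0.011,0.012,0,0,0,0.03,0],[0,0,0,0,0,0,0]],
])

```text
clock: 5.15
tool_pos: [0.5707, -0.0777, 0.1964]
eef_rot: [-0.653, 0.757, 0.001, -0.001]
contact_force: [-0.0, 0.1, 0.2]
opening: 0.249
```

```bash
python3 st.py
python3 - <<'E'
from h import *
s=r.snapshot("wrist"); save(s,"w3")
a=np.radians(np.array([-105,-139,-173]))
for x in a: print("ptr",np.degrees(x),proj(s,[.569+.042*np.cos(x),-.075+.042*np.sin(x),.073]).round(0))
for q,z in {"wheel_top":.073,"plunger_top":.122}.items():
    for f in r.find_in(s,q)[:2]: print(q,np.round(f["centre"],1),round(f["score"],2),np.round(atz(s,f["centre"],z),4))
E
```

```text
5.15 [ 0.5707 -0.0777  0.1964] z [-0.002  0.    -1.   ] yaw -1.718 F [-0.   0.1  0.2] M [ 0.052 -0.009 -0.023]
ptr -105.00000000000001 [216. 329.]
ptr -139.0 [243. 315.]
ptr -173.0 [258. 288.]
wheel_top [207.5 277. ] 0.81 [ 0.5703 -0.0774  0.073 ]
plunger_top [208.7 276.2] 0.74 [ 0.5849 -0.079   0.122 ]
```

View pics/w3.png

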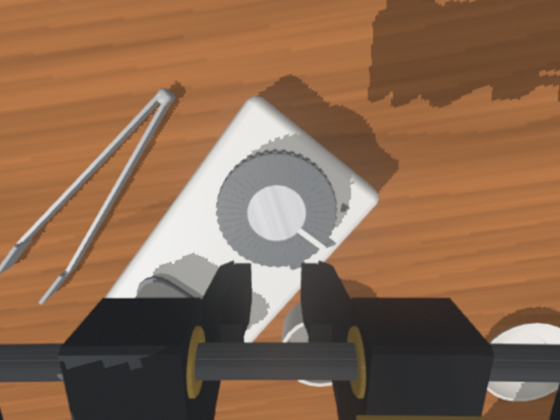

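Run:
```python
from h import *
s=r.snapshot("wrist")
c=atz(s,(213,277),.073)
for rc in [(232,302),(243,331),(208,345)]:
    p=atz(s,rc,.073); d=p-c; d2=p-[.569,-.075,.073]; print(rc,p.round(4),np.degrees(np.arctan2(d[1],d[0])).round(1),np.degrees(np.arctan2(d2[1],d2[0])).round(1))
print(c)
f=s["frame"][185:275,250:370]; cv2.imwrite("pics/w3c.png",cv2.cvtColor(cv2.resize(f,None,fx=6,fy=6,interpolation=cv2.INTER_CUBIC),cv2.COLOR_RGB2BGR))
```

```text
(232, 302) [ 0.5454 -0.0923  0.073 ] -137.2 -143.8
(243, 331) [ 0.5332 -0.1131  0.073 ] -128.9 -133.2
(208, 345) [ 0.5597 -0.1261  0.073 ] -94.0 -100.3
[ 0.56323662 -0.07578764  0.073     ]
```

View pics/w3c.png

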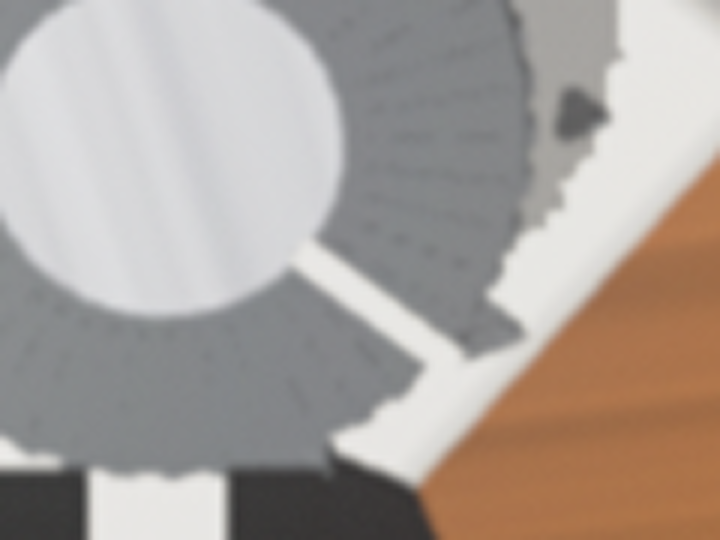

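The crop shows the pointer at the second (medium) triangle. It ran about 30° clockwise from its start, and -132° is close to the expected -136 to -139°. Since the wheel snaps into clicks, it is in medium. Now to the plunger.

Call:
move_arm([
  [[0,0,0,-0.02,0.02,0.02,0],[0,0,0,-0.03,0.03,0.02,0],[0,0,0,-0.03,0.03,0.005,0],[0,0,0,-0.025,0.028,0,0],[0,0,0,0,0,0,0]],
])

```text
clock: 5.85
tool_pos: [0.4539, 0.0333, 0.2304]
eef_rot: [-0.653, 0.757, 0.009, -0.01]
contact_force: [-0.1, 0.8, 0.4]
opening: 0.004
```

```bash
python3 st.py
python3 - <<'E'
from h import *
s=r.snapshot("wrist"); save(s,"w4")
for f in r.find_in(s,"plunger_top")[:2]: print(np.round(f["centre"],1),round(f["score"],2),np.round(atz(s,f["centre"],.122),4))
for rc in [(200,280),(200,290),(210,280)]: print(rc,atz(s,rc,.122).round(4))
E
```

```text
5.85 [0.4539 0.0333 0.2304] z [-0.027 -0.001 -1.   ] yaw -1.717 F [-0.1  0.8  0.4] M [ 0.073 -0.085 -0.032]
[187.4 282.7] 0.94 [0.4695 0.0267 0.122 ]
(200, 280) [0.4607 0.0299 0.122 ]
(200, 290) [0.4597 0.0229 0.122 ]
(210, 280) [0.4533 0.0309 0.122 ]
```

View pics/w4.png

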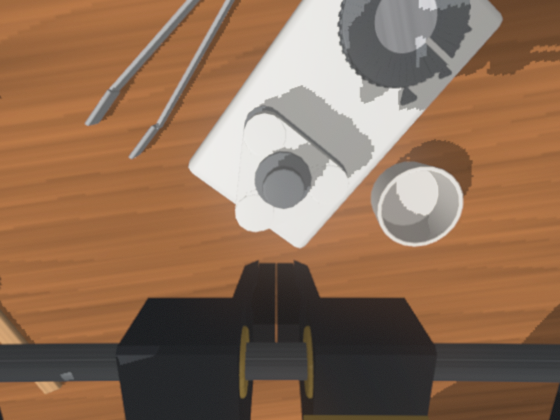

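The button top is at (187, 284), 41 px wide (30 mm), which puts it at (0.470, 0.026). That is 141 mm from the wheel axis, so it fits. I'll centre, straighten the tool and go down.

Call:
move_arm([
  [[0.001,-0.027,0,0.016,-0.007,-0.03,0],[0,0,0,0,0,-0.035,0],[0,0,0,0,0,-0.015,0],[0,0,0,0,0,0,0]],
])

```text
clock: 6.35
tool_pos: [0.4787, 0.0181, 0.1462]
eef_rot: [-0.65, 0.76, -0.005, 0.002]
contact_force: [0.1, -0.0, 1.0]
opening: 0.003
```

```bash
python3 st.py
```

```text
6.35 [0.4787 0.0181 0.1462] z [ 0.01  -0.004 -1.   ] yaw -1.727 F [ 0.1 -0.   1. ] M [0.089 0.032 0.035]
```

Off by about 9 mm in x and 8 mm in y. I'll correct that before pressing.

Call:
move_arm([
  [[0.004,0.01,0,-0.009,0.008,0,0],[0,0,0,0,0,0,0]],
])

```text
clock: 6.55
tool_pos: [0.4699, 0.025, 0.1459]
eef_rot: [-0.649, 0.761, 0.0, -0.001]
contact_force: [0.4, 0.1, -0.2]
opening: 0.004
```

```bash
python3 st.py
```

```text
6.55 [0.4699 0.025  0.1459] z [-0.001 -0.001 -1.   ] yaw -1.73 F [ 0.4  0.1 -0.2] M [ 0.057 -0.     0.016]
```

Call:
move_arm([
  [[0,0,0,0,0,-0.01,0],[0,0,0,0,0,-0.005,0],[0,0,0,0,0,-0.004,0],[0,0,0,0,0,-0.003,0]],
])

```text
clock: 6.95
tool_pos: [0.4712, 0.0251, 0.1247]
eef_rot: [-0.649, 0.761, -0.001, 0.001]
contact_force: [-0.9, 0.0, 5.2]
opening: 0.004
```

```bash
python3 st.py
```

```text
6.95 [0.4712 0.0251 0.1247] z [ 0.003 -0.001 -1.   ] yaw -1.73 F [-0.9  0.   5.2] M [ 0.04   0.251 -0.022]
```

Call:
move_arm([
  [[0,0,0,0,0,-0.003,0],[0,0,0,0,0,-0.003,0]],
])

```text
clock: 7.15
tool_pos: [0.4712, 0.025, 0.1222]
eef_rot: [-0.648, 0.761, -0.002, 0.002]
contact_force: [-9.4, 0.6, 59.1]
opening: 0.002
```

```bash
python3 st.py
```

```text
7.15 [0.4712 0.025  0.1222] z [ 0.005  0.    -1.   ] yaw -1.73 F [-9.4  0.6 59.1] M [0.264 2.01  0.048]
```

59 N shows the plunger is hard on its stop, with the tip about 11 mm down. I'll release it and retreat.

Call:
move_arm([
  [[0,0,0,0,0,0.006,0],[0,0,0,0,0,0.02,0],[0,0,0,0,0,0.04,0],[0,0,0,-0.01,0,0.04,0],[0,0,0,0,0,0,0]],
])

```text
clock: 7.65
tool_pos: [0.4618, 0.025, 0.2327]
eef_rot: [-0.648, 0.761, -0.002, 0.003]
contact_force: [1.0, -0.3, -0.6]
opening: 0.004
```

```bash
python3 st.py
python3 - <<'E'
from h import *
s=r.snapshot("wrist"); save(s,"w5")
for q,z in (("plunger_top",.122),("wheel_top",.073)):
  for f in r.find_in(s,q)[:1]: print(q,np.round(f["centre"],1),round(f["score"],2),np.round(atz(s,f["centre"],z),4))
E
```

```text
7.65 [0.4618 0.025  0.2327] z [ 0.008  0.001 -1.   ] yaw -1.731 F [ 1.  -0.3 -0.6] M [ 0.051 -0.052  0.028]
plunger_top [203.7 272.8] 0.57 [0.4698 0.0272 0.122 ]
wheel_top [ 47.6 388.8] 0.79 [ 0.5619 -0.0753  0.073 ]
```

View pics/w5.png

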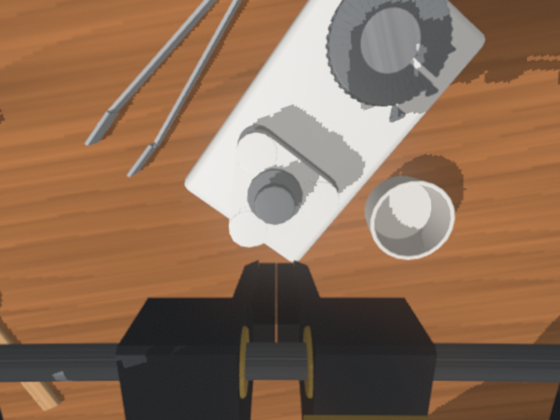

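The plunger is back up: its top projects to the same spot at 122 mm height. I'll check the pointer angle once more and hand in.

Run:
```python
from h import *
s=r.snapshot("wrist")
p,q=atz(s,(62,418),.073),atz(s,(76,437),.073); c=atz(s,(40,391),.073)
for a,b in((c,q),(p,q)): print(np.degrees(np.arctan2(*(b-a)[[1,0]])).round(1))
for d in(-105,-139,-173):
    x=np.radians(d); print(d,proj(s,c+.044*np.array([np.cos(x),np.sin(x),0])).round(0))
st=r.get_state(); print(st["clock"],np.round(st["contact_force"],1)); print(r.finish_job())
```

```text
-132.9
-131.6
-105 [ 46. 450.]
-139 [ 81. 432.]
-173 [101. 401.]
7.85 [-0.  -0.  -0.3]
the job is handed in; nothing more can be done
None
```

I turned the wheel one click to medium, pressed the plunger to its stop and let it spring back, then handed the job in at about 7.9 s. The hand-in reports no verdict.

- **Wheel:** I rested both fingertips on the flat top, either side of the axis, and turned the tool 0.58 rad clockwise. After release the pointer read about -132°, against about -105° at the start. That is some 28° measured where 34° is nominal. I put the gap down to coarse pixel readings. The pointer sits at the medium triangle and the wheel only rests in clicks, so I take it as medium. It read the same after the plunger press.
- **Plunger:** The fingertips went about 11 mm down from first contact, and the force rose from 5 N to 59 N on the stop. That was harder than needed, but under the 120 N limit. In the last picture the button top is back at its up position.
- **Other things:** The arm was clear, with about 0 N on the tool. I saw no contact with any bystander, and the tongs and ramekin looked in place in the last picture. I did not measure any bystander's position at the end.

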